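# Fit the pull handle to the panel jig and hold its sprung gate open

### The arm

A 6-joint arm with a two-finger parallel gripper is mounted at the origin on the work surface. World frame = base frame: x ahead of the robot, y to its left, z up, the work surface at z = 0. Lengths are in m, angles in rad, forces in N, time in s.
With the tool pointing down it reaches from about 0.4 to 0.825 m from the base axis. Payload 7 kg.
Tool frame: the origin (TCP) lies midway between the tips of the shut fingers; the grasp point (between the pads) lies 19 mm behind it; z points along the fingers, y is the line along which they close (so a half turn about z gives the same grasp; the last joint's range is limited). The gripper opens to 85 mm and grips with 20 to 120 N. Pads are 22 mm wide; open, the fingers measure 114 mm over their backs; the gripper's body (76 mm by 85 mm) begins 54 mm behind the grasp point. The pads swing forward as they close: fully open they stand 13 mm farther back than shut.
Start: joints at [1.53, 0.359, 0.012, 0, -1.224, -0.288], TCP at [0.218, 0.639, 0.231] pointing down, gripper open.
Joint ranges: [-3.07, 3.07], [-1.43, 2.12], [-1.02, 1.25], [-3.03, 1.67], [-3.05, -0], [-3.03, 3.03]. Speed limits (rad/s): [2.39, 2.39, 3.01, 3.14, 3.14, 3.14].

### API

Orientations are given as a 3x3 rotation matrix whose columns are the frame's x, y, z axes.
In Python, from rig import arm, imaging gives the robot as it stands.
- The arm moves only by the tool play_rows, never from a script. Its argument "rows" is a list of rows, each a list of 3 entries, a list of its own where there are three numbers: the turn, a rotation vector about the tool's x, y, z in rad, then the shift along the tool's x, y, z in mm, then the opening in per cent of the stroke, from 0 (shut) to 100 (fully open). In form: [[[ax, ay, az], [x, y, z], grip], ...]. A call has 1 to 5 rows; each row is the pose to reach, as a shift and turn from the pose commanded when the call began, along the tool's axes at that moment; what a row does not reach only later rows make up. A row lasts 1/8 s, in which the tool goes at most 62.5 mm and 10.7 degrees, less where a joint would pass 70% of its speed; a pose out of reach is approached as far as the arm can. A call with a gripper value outside its range is refused whole. The fingers move at their own pace and stop on an object; "newtons" is the grip in N (left out, the last holds). Time passes only in rows, so rows that repeat a pose let the fingers close. It gives the time, the measured TCP pose, the force, the opening and the grip force at its end, in the units of the state.
- arm.read_state(): the state, without advancing time (a new reading comes with each control period).
- imaging.grab_frame(name): name is "scene" or "top" or "wrist"; returns a dict with "img" (400x640x3 uint8, blue, green, red), "range_z" (400x640 float32, m along the optical axis (not along the pixel's ray), 0 where there is no reading), "fx", "fy", "cx", "cy" (pixels), "distortion" ([k1, k2, p1, p2, k3] as OpenCV has them; the pictures are not rectified), "rvec" (rotation vector, rad) and "tvec" (3), from world to camera coordinates, as OpenCV has them. Camera axes: x right, y down, z forward; pixel columns grow to the right and rows downward; lengths in m; the calibration is good to about 2 mm. A picture is of the moment at which its call begins.
- arm.hand_in(): hands the job in; it is judged then, once.
The state is a dict: "time": time; "joint_positions": joint angles; "qvel": joint speeds; "joint_efforts": joint torques, N m; "tool_pos": TCP position; "orientation": TCP orientation; "contact_force": force on the tool from outside, world axes, zero at the start; "moment": the same for the moment, N m; "grip_width": finger opening in m; "grasp_force": force on a finger pad.
Only numpy, scipy, OpenCV 4.12 (cv2) and the standard library are available. Lean on these libraries where they do the work, as an engineer would, in place of code of your own. Each camera call takes 0.05 s, during which the arm holds its last target. There are 200 camera calls.

### The job

Take the long wooden handle rod out of the slanted rest and stand it upright, all the way down, in the steel cup at the free end of the panel jig's gate arm. Then use the handle to swing the gate back, towards the robot, against its spring until it meets its stop, and finish while still holding it there by the handle, so that the glued panel can be taken out. Move the gate only by its handle (do not push the jig or the gate with the gripper) and leave everything else on the table where it is.

Things in the scene. Friction and masses are not known exactly. Their poses are not given: they have to be found in the camera images.
- handle: the handle: plain round light-wood rod, 16 mm diameter, 165 mm long, about 60 g. Origin at the centre of its foot; z axis along the rod from foot to top. It starts loose in either bore of the rest, leaning about 0.5 rad from vertical, top towards the rest's -x side (the robot); 65 mm is inside the bore, 100 mm stands out. Draw it out along its own axis.
- dowel: a spare dowel, same wood and 16 mm diameter but only 105 mm long (40 mm stands out), in the other bore of the rest; not needed, to be left there. Origin at the centre of its foot, z axis along it.
- rest: the slanted rest: fixed dark-wood base 120 (x) by 190 (y) by 16 mm with two slanted round tubes (29 mm outside, 19 mm bore) whose axes lean 0.5 rad from vertical towards -x, 100 mm apart along y; the tube mouths are about 80 mm above the table. Origin at the centre of the underside.
- jig: the panel jig: fixed wooden board 280 (x) by 260 (y) by 18 mm with two low aluminium fences and a dark mosaic panel on its +x half (all below 45 mm), a stop pin 58 mm high, and the gate arm on its pivot. Origin at the centre of the board's underside; yaw differs by up to 0.35 rad.
- pivot (a point): point on the gate's pivot axis (vertical), 45 mm above the table, at (-30, +100) mm in the jig's x, y; the pivot hub is 34 mm in diameter and reaches 74 mm above the table. Fixed.
- socket (a point): centre of the inner floor of the steel cup at the free end of the gate arm, 50 mm above the table, 130 mm from the pivot axis; moves with the gate. The cup is round and vertical, 32 mm outside, bore 22 mm for the lower 41 mm, widening to 30 mm at its mouth, 50 mm above this point. The handle fits loosely.
- gate (a joint): angle of the gate arm about the vertical pivot (rad). 0 = closed, as at the start: arm along the jig's -y from the pivot, against the panel. Grows as the cup swings clockwise seen from above, towards the jig's -x side (the robot), up to a hard stop at 0.9 (open). A spring pulls it closed: about 4 N at the cup to start it, 9 N at the stop; let go, it shuts.
- jar: bystander: closed glass jar, 64 mm diameter, 75 mm high. Origin at the centre of its underside.
- tub: bystander: white plastic tub of stone nuggets, 120 by 200 by 55 mm, at the far edge. Origin at the centre of its underside.
- slates: bystander: stack of black slates, 120 by 120 by 48 mm. Origin at the centre of its underside.
- spatula: bystander: spatula 200 mm long lying flat. Origin at the centre of its underside.
- mug: bystander: white mug 72 mm in diameter, 90 mm high, with brushes reaching 160 mm. Origin at the centre of its underside.
- tray: bystander: empty white tray, 120 by 160 by 45 mm. Origin at the centre of its underside.

How it is judged:
On the way:
1. the handle stands upright, fully down in the cup of the closed gate (horizontal distance between handle and socket below 0.008 m and z of handle in the frame of socket between -0.004 and 0.01 m and angle between handle's own z axis and vertical below 0.2 rad and value of joint gate below 0.15 rad), for 0.2 s.
At the end, for the whole second after the job is handed in: Handle in the gate's cup (foot within 8 mm of its centre and 10 mm of its floor, tilt under 0.2 rad); gate still, above 0.84 rad (stop 0.9); fingers press the handle, and the handle the cup, with over 3 N each; the robot itself presses jig and gate with under 1 N (horizontal distance between handle and socket below 0.008 m and z of handle in the frame of socket between -0.004 and 0.01 m and angle between handle's own z axis and vertical below 0.2 rad and value of joint gate above 0.84 rad and velocity of joint gate between -0.1 and 0.1 rad/s and contact force between the fingers and handle above 3 N and contact force between handle and jig above 3 N and contact force between each of the fingers, the arm and jig below 1 N); the arm keeps its last pose, push and grip.
It fails at once if the jig or the gate is pushed with the gripper or the arm itself (over 6 N) (contact force between any of the fingers, the arm and jig above 6 N).
It fails at once if another thing on the table is displaced by more than 30 mm (distance of any of dowel, jar, tub, slates, spatula, mug, tray from where it was at the start of the episode above 0.03 m).
It also fails if it takes over 48 s, if anything falls off the work surface, if the arm or the gripper's body presses on something with over 40 N, if the wrist force passes 120 N, or if a joint passes its speed limit or range.

## Working session

There is one attempt and no reset: what is moved stays moved. The work goes in short steps, Python scripts to look and compute and a tool call to move; the robot and the scene stay as the last step left them, time stands still between calls to the robot, and variables do not carry over. Pictures are saved under pics/ and viewed, at most 10 in all, crops included, and the job is handed in when it is done.

Besides the shell and the picture viewer there is one more tool, called after "Request:" by a JSON object that holds its "api" and its "payload", one argument or row to a line. play_rows: Moves the arm, as the interface text tells. Its arguments: {"type":"object","properties":{"rows":{"type":"array"},"newtons":{"type":"number"}},"required":["rows"]}

```bash
ls; mkdir -p pics; cat > h.py <<'E'
import numpy as np, cv2, pickle
from rig import arm, imaging
def grab(n,save=None):
    f=imaging.grab_frame(n)
    f['K']=np.array([[f['fx'],0,f['cx']],[0,f['fy'],f['cy']],[0,0,1.]]); f['D']=np.array(f['distortion'],float)
    f['R']=cv2.Rodrigues(np.array(f['rvec'],float))[0]; f['t']=np.array(f['tvec'],float).ravel()
    if save: cv2.imwrite('pics/'+save,f['img'])
    return f
def rays(f,px):
    u=cv2.undistortPoints(np.array(px,float).reshape(-1,1,2),f['K'],f['D'])[:,0]
    return np.c_[u,np.ones(len(u))]
def plane(f,px,z):
    d=rays(f,px)@f['R']; o=-f['R'].T@f['t']
    return o+d*((z-o[2])/d[:,2])[:,None]
def depth(f,px):
    px=np.array(px,int).reshape(-1,2); r=rays(f,px)*f['range_z'][px[:,1],px[:,0]][:,None]
    return (r-f['t'])@f['R']
def proj(f,P):
    return cv2.projectPoints(np.array(P,float).reshape(-1,3),np.array(f['rvec'],float),f['t'],f['K'],f['D'])[0][:,0]
E
python3 - <<'E'
from h import *
for n in ('scene','top'):
    f=grab(n,n+'0.png'); pickle.dump(f,open(n+'0.pkl','wb')); print(n,f['fx'],-f['R'].T@f['t'])
s=arm.read_state(); print(s)
E
```

```text
pics
scene 414.220970973993 [ 1.37850314 -0.97459414  1.04712671]
top 385.53255327305885 [0.48029956 0.00312067 1.25619097]
{'time': 0.1, 'joint_positions': array([ 1.53006161e+00,  3.59327561e-01,  1.11905371e-02, -2.79265607e-04,
       -1.22410108e+00, -2.88110079e-01]), 'qvel': array([-4.53530671e-05, -1.51389411e-03,  2.67220962e-03,  5.06178956e-04,
       -7.01472723e-04, -9.23139992e-04]), 'joint_efforts': array([-2.48815268e-03, -5.84764230e+01,  2.94112891e+01,  6.95469528e+00,
       -3.08884220e-03,  3.01757211e-06]), 'tool_pos': array([0.2178821 , 0.63843833, 0.23047213]), 'orientation': array([[ 9.46385363e-01, -3.23039689e-01, -3.21145399e-04],
       [-3.23039810e-01, -9.46384296e-01, -1.42987584e-03],
       [ 1.57979684e-04,  1.45695631e-03, -9.99998926e-01]]), 'contact_force': array([-0.06778141, -0.53122493,  0.51014225]), 'moment': array([ 0.01612732,  0.00717434, -0.01569849]), 'grasp_force': 0.0, 'grip_width': 0.08519828936538838}
```

View pics/top0.png

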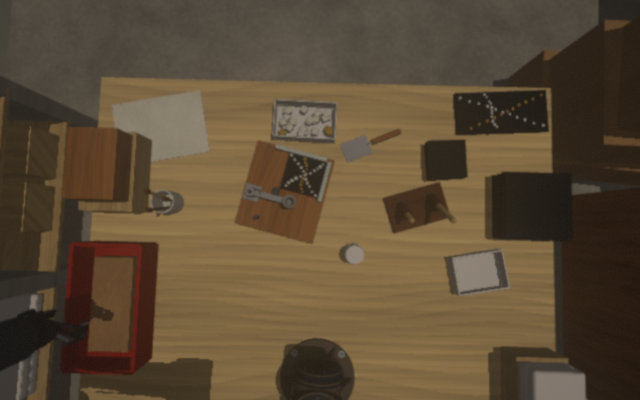

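View pics/scene0.png

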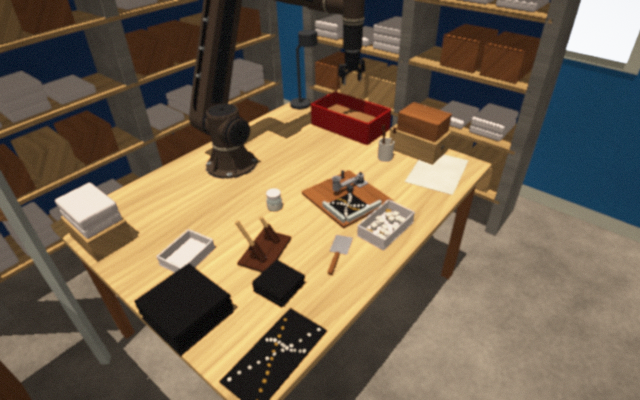

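The top view shows the jig around (285,190) with its hub at about (252,192) and cup at about (289,201). The rest is around (418,207). The scene view shows the long rod in the rest's -y tube, at about (245,240). I'll look closer at both.

```bash
python3 - <<'E'
from h import *
f=pickle.load(open('top0.pkl','rb'));g=pickle.load(open('scene0.pkl','rb'))
br=lambda im:cv2.convertScaleAbs(im,alpha=2)
a=cv2.resize(br(f['img'][135:250,228:338]),None,fx=3.6,fy=3.6,interpolation=cv2.INTER_CUBIC)
b=cv2.resize(br(f['img'][175:240,375:465]),(396,286),interpolation=cv2.INTER_CUBIC)
c=cv2.resize(br(g['img'][205:275,225:305]),(396,312),interpolation=cv2.INTER_CUBIC)
o=np.zeros((600,800,3),np.uint8); o[:a.shape[0],:a.shape[1]]=a; o[:286,400:796]=b; o[288:600,400:796]=c
cv2.imwrite('pics/crop1.png',o)
for n,p in dict(hub=(252,192),cup=(289,201),r1=(405,213),r2=(437,205)).items(): print(n,depth(f,[p]))
E
```

```text
hub [[0.57314371 0.21856255 0.05878713]]
cup [[0.54852033 0.10287172 0.05148354]]
r1 [[ 0.51967289 -0.25336716  0.08184423]]
r2 [[ 0.54675338 -0.35097499  0.07910227]]
```

View pics/crop1.png

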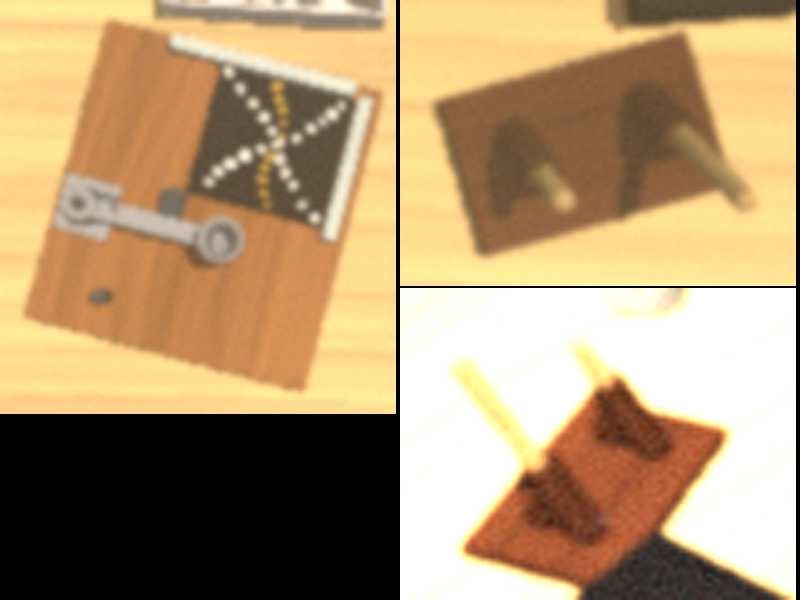

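The crop shows the cup mouth at top pixel (289.1,201.7) and the hub at (250.2,192). The long rod has its mouth at about (438,204.5) and its top at about (453.4,220). Next I'll work out the poses.

```bash
cat >> h.py <<'E'
from scipy.spatial.transform import Rotation as Ro
def Rz_y(z,y):  # rotation from tool z and approx y
    z=np.array(z,float)/np.linalg.norm(z); y=np.array(y,float); y-=z*(y@z); y/=np.linalg.norm(y)
    return np.c_[np.cross(y,z),y,z]
def move(p,R,base=None):
    s=arm.read_state(); p0,R0=(s['tool_pos'],s['orientation']) if base is None else base
    print('turn',np.round(Ro.from_matrix(R0.T@R).as_rotvec(),3),'shift mm',np.round(1000*R0.T@(np.array(p)-p0),1))
E
python3 - <<'E'
from h import *
f=pickle.load(open('top0.pkl','rb'));g=pickle.load(open('scene0.pkl','rb'))
hub=plane(f,[(250.2,192)],.074)[0]; cup=plane(f,[(289.1,201.7)],.1)[0]
print('hub',hub,'cup',cup,np.linalg.norm((hub-cup)[:2]),'yaw',np.arctan2(*( (cup-hub)[:2]*[1,-1])))
# rest base corners on z=.016 : crop (437,100),(685,33),(483,255)
c=[(375+(x-400)/4.4,175+y/4.4) for x,y in((437,100),(685,33),(483,255))]
P=plane(f,c,.016); print(P)
yaw=np.arctan2(*((P[1]-P[0])[:2]*[1,-1])); print('rest yaw',yaw,np.linalg.norm(P[1]-P[0]),np.linalg.norm(P[2]-P[0]))
top=plane(f,[(453.4,220)],.166)[0]; mouth=plane(f,[(438.2,204.5)],.083)[0]
a=np.array([-np.sin(.5)*np.cos(yaw),-np.sin(.5)*np.sin(yaw),np.cos(.5)])
print('top',top,'mouth',mouth,top-mouth,a*.1)
print('scene px of top', (proj(g,top)-[225,205])*[396/80,312/70]+[400,288])
y=np.array([-np.sin(yaw),np.cos(yaw),0])
R=Rz_y(-a,y)
G=top-a*.045; tcp=G-a*.019
pre=tcp+a*.15
print('pre',pre,'G',G); move(pre,R)
R2=Rz_y([0,0,-1],y); move([.45,.1,.32],R2)
E
```

```text
hub [0.5718175  0.22136847 0.074     ] cup [0.54367538 0.09848559 0.1       ] 0.12606418889340051 yaw -0.22513345451265024
[[ 0.5691613  -0.19789921  0.016     ]
 [ 0.62318666 -0.37856359  0.016     ]
 [ 0.4571659  -0.23286519  0.016     ]]
rest yaw 0.2905731922024424 0.1885692379031439 0.11732684826925727
top [ 0.50083763 -0.37094747  0.166     ] mouth [ 0.54815102 -0.35342754  0.083     ] [-0.04731339 -0.01751993  0.083     ] [-0.04593279 -0.01373561  0.08775826]
scene px of top [[459.26267169 359.54928735]]
pre [ 0.46133543 -0.38276009  0.2414721 ] G [ 0.52150739 -0.36476644  0.12650878]
turn [ 0.627 -0.203  2.455] shift mm [560.3 887.8  -9.6]
turn [ 0.000e+00 -2.000e-03  2.522e+00] shift mm [393.6 434.7 -88.8]
```

Request:
{"api": "play_rows", "payload": {
  "rows": [
    [[0,0,2.52],[394,435,-89],100],
    [[0,0,2.52],[394,435,-89],100],
    [[0,0,2.52],[394,435,-89],100],
    [[0,0,2.52],[394,435,-89],100],
    [[0,0,2.52],[394,435,-89],100]
  ]
}}

```text
time: 0.72
tool_pos: [0.3406, 0.353, 0.2783]
orientation: [[0.294, -0.956, -0.0], [-0.956, -0.294, -0.0], [0.0, 0.0, -1.0]]
contact_force: [1.6, 0.8, 1.5]
grip_width: 0.0852
grasp_force: 0.0
```

```bash
cat > p.py <<'E'
from h import *
yaw=.29; a=np.array([-np.sin(.5)*np.cos(yaw),-np.sin(.5)*np.sin(yaw),np.cos(.5)])
y=np.array([-np.sin(yaw),np.cos(yaw),0]); R=Rz_y(-a,y)
pre=np.array([.461,-.383,.2415])
E
python3 - <<'E'
from p import *
s=arm.read_state(); print(s['tool_pos'],s['joint_positions'],s['contact_force'])
move([.45,.1,.32],Rz_y([0,0,-1],y)); move(pre+a*.05,R)
E
```

```text
[0.34064749 0.35304134 0.27830796] [ 1.20493147e+00  2.07497048e-02 -3.05685261e-01 -3.94149297e-06
 -1.24451046e+00 -9.06227764e-01] [1.64533123 0.76128296 1.48097373]
turn [-0.    -0.     1.579] shift mm [274.  -30.  -41.7]
turn [ 0.394 -0.391  1.544] shift mm [738.7 125.6  -7. ]
```

Request:
{"api": "play_rows", "payload": {
  "rows": [
    [[0,0,1.58],[274,-30,-42],100],
    [[0,0,1.58],[274,-30,-42],100],
    [[0,0,1.58],[274,-30,-42],100],
    [[0,0,1.58],[274,-30,-42],100],
    [[0,0,1.58],[274,-30,-42],100]
  ]
}}

```text
time: 1.35
tool_pos: [0.4516, 0.1001, 0.3206]
orientation: [[-0.598, -0.801, 0.0], [-0.801, 0.598, 0.0], [-0.0, -0.0, -1.0]]
contact_force: [0.5, 0.4, 0.4]
grip_width: 0.0854
grasp_force: 0.0
```

```bash
python3 - <<'E'
from p import *
s=arm.read_state(); print(s['tool_pos'],s['joint_positions'])
move(pre+a*.05,R)
E
```

```text
[0.45157889 0.10014215 0.32063902] [ 6.45899320e-01 -5.10252120e-02 -2.81047447e-01  1.19816092e-04
 -1.34029632e+00 -1.28732116e+00]
turn [ 0.16  -0.482  0.626] shift mm [ 400.7 -282.3   35.2]
```

Request:
{"api": "play_rows", "payload": {
  "rows": [
    [[0.16,-0.482,0.626],[401,-282,35],100],
    [[0.16,-0.482,0.626],[401,-282,35],100],
    [[0.16,-0.482,0.626],[401,-282,35],100],
    [[0.16,-0.482,0.626],[401,-282,35],100],
    [[0.16,-0.482,0.626],[401,-282,35],100]
  ]
}}

```text
time: 1.98
tool_pos: [0.4435, -0.2032, 0.2989]
orientation: [[-0.838, -0.294, 0.46], [-0.258, 0.956, 0.14], [-0.481, -0.002, -0.877]]
contact_force: [1.3, -0.2, 0.5]
grip_width: 0.0854
grasp_force: 0.0
```

```bash
python3 - <<'E'
from p import *
s=arm.read_state(); print(s['tool_pos'],s['joint_positions'])
move(pre,R)
E
```

```text
[ 0.44348888 -0.20321181  0.29890721] [-0.24326176 -0.18796677 -0.418375   -0.31381225 -0.9250018  -0.89194125]
turn [0.003 0.001 0.008] shift mm [  59.4 -176.9   33.2]
```

Request:
{"api": "play_rows", "payload": {
  "rows": [
    [[0,0,0],[59,-177,33],100],
    [[0,0,0],[59,-177,33],100],
    [[0,0,0],[59,-177,33],100],
    [[0,0,0],[59,-177,33],100],
    [[0,0,0],[59,-177,33],100]
  ]
}}

```text
time: 2.6
tool_pos: [0.4627, -0.3817, 0.2403]
orientation: [[-0.841, -0.295, 0.454], [-0.259, 0.955, 0.141], [-0.476, 0.001, -0.88]]
contact_force: [0.1, -0.3, 0.4]
grip_width: 0.0855
grasp_force: 0.0
```

```bash
python3 - <<'E'
from p import *
f=grab('wrist','wrist1.png'); pickle.dump(f,open('w1.pkl','wb')); s=arm.read_state(); pickle.dump(s,open('w1s.pkl','wb')); print(s['tool_pos'],-f['R'].T@f['t'])
top=np.array([.5008,-.371,.166]); print(proj(f,[top,top-.1*a]), proj(f,[s['tool_pos']+s['orientation'][:,2]*d for d in (0,.1)]))
E
```

```text
[ 0.46302137 -0.381005    0.24126468] [ 0.33295951 -0.42143811  0.32762999]
[[321.92697985 205.52207031]
 [321.96177874 174.12819778]] [[324.36301258 265.21436389]
 [324.14401815 201.03623108]]
```

View pics/wrist1.png

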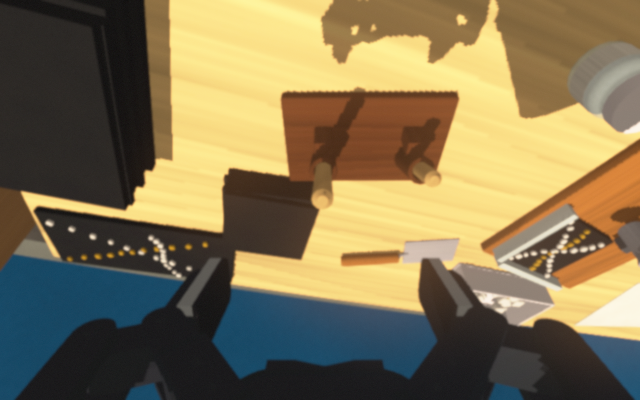

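The wrist view shows the handle from its top end at about (321,200) to its mouth at about (325,165), and the dowel at (425,178). I'll measure the handle axis from depth.

```bash
python3 - <<'E'
from p import *
f=pickle.load(open('w1.pkl','rb'))
hsv=cv2.cvtColor(f['img'],cv2.COLOR_BGR2HSV)
for p in ((321,200),(322,180),(325,170),(310,170),(345,230)): print(p,hsv[p[1],p[0]],f['range_z'][p[1],p[0]],depth(f,[p])[0])
P=[]
vv,uu=np.mgrid[160:212,305:345]; px=np.c_[uu.ravel(),vv.ravel()]
px=px[f['range_z'][px[:,1],px[:,0]]>0]; Q=depth(f,px)
top=np.array([.5008,-.371,.166]); 
k=(Q[:,2]>.092)
q=Q[k]; print(len(q),q.min(0),q.max(0))
m=px[k]; 
# per-row centre of rod silhouette
for v in range(160,212,4):
    r=m[m[:,1]==v]; 
    if len(r): print(v,r[:,0].min(),r[:,0].max(),depth(f,[(int(r[:,0].mean()),v)])[0].round(4))
c=q.mean(0); d=np.linalg.svd(q-c)[2][0]; d*=np.sign(d[2]); print('axis',d,a,'c',c)
s=np.dot(q-c,d); print(s.min(),s.max())
E
```

```text
(321, 200) [ 19 137 237] 0.23588562 [ 0.4966249  -0.37296873  0.16480124]
(322, 180) [ 17 143 123] 0.26007205 [ 0.50262859 -0.37047438  0.13666351]
(325, 170) [ 17 140 126] 0.2972524 [ 0.52005273 -0.36243429  0.10282542]
(310, 170) [ 11 171 118] 0.33124644 [ 0.54593039 -0.37019481  0.07708589]
(345, 230) [ 21 126 244] 0.5250833 [ 7.17851192e-01 -2.66947127e-01 -8.39125606e-05]
735 [ 0.49017831 -0.37932354  0.09215261] [ 0.53117307 -0.35339779  0.16810039]
168 318 327 [ 0.5231 -0.3644  0.0974]
172 316 330 [ 0.5157 -0.3657  0.1113]
176 315 331 [ 0.5083 -0.3679  0.1251]
180 314 331 [ 0.5026 -0.3705  0.1367]
184 314 331 [ 0.4966 -0.3723  0.1479]
188 313 332 [ 0.4909 -0.374   0.1584]
192 313 332 [ 0.4914 -0.3738  0.1619]
196 312 332 [ 0.4929 -0.3733  0.1643]
200 312 332 [ 0.4959 -0.3724  0.1653]
204 313 331 [ 0.4988 -0.3715  0.1664]
208 319 325 [ 0.5031 -0.3702  0.1662]
axis [-0.38591715 -0.12516647  0.9140029 ] [-0.45940659 -0.1370928   0.87758256] c [ 0.50219911 -0.37017125  0.14560796]
-0.06002630400555046 0.0226961721486378
```

```bash
cat >> p.py <<'E'
top=np.array([.498,-.372,.1645])
E
python3 - <<'E'
from p import *
move(top-a*(.042+.019),R)
E
```

```text
turn [ 0.005 -0.003  0.01 ] shift mm [  4.7  -2.1 145.7]
```

Request:
{"api": "play_rows", "payload": {
  "rows": [
    [[0.004,-0.003,0.008],[4.5,-1.5,40],100],
    [[0.004,-0.003,0.008],[4.5,-1.5,80],100],
    [[0.004,-0.003,0.008],[4.5,-1.5,115],100],
    [[0.004,-0.003,0.008],[4.5,-1.5,135],100],
    [[0.004,-0.003,0.008],[4.5,-1.5,146],100]
  ]
}}

```text
time: 3.28
tool_pos: [0.527, -0.3626, 0.1111]
orientation: [[-0.84, -0.29, 0.459], [-0.255, 0.957, 0.138], [-0.48, -0.001, -0.877]]
contact_force: [-0.4, -0.2, -0.1]
grip_width: 0.0855
grasp_force: 0.0
```

Request:
{"api": "play_rows", "payload": {
  "rows": [
    [[0,0,0],[0,0,0],0],
    [[0,0,0],[0,0,0],0],
    [[0,0,0],[0,0,0],0],
    [[0,0,0],[0,0,0],0],
    [[0,0,0],[0,0,0],0]
  ],
  "newtons": 60
}}

```text
time: 3.9
tool_pos: [0.5261, -0.3638, 0.1115]
orientation: [[-0.84, -0.288, 0.459], [-0.253, 0.958, 0.138], [-0.479, -0.001, -0.878]]
contact_force: [-3.0, 0.2, 5.4]
grip_width: 0.0147
grasp_force: 58.4
```

Request:
{"api": "play_rows", "payload": {
  "rows": [
    [[0,0,0],[0,0,-15],0],
    [[0,0,0],[0,0,-40],0],
    [[0,0,0],[0,0,-65],0],
    [[0,0,0],[0,0,-90],0],
    [[0,0,0],[0,0,-115],0]
  ],
  "newtons": 80
}}

```text
time: 4.53
tool_pos: [0.4725, -0.3797, 0.213]
orientation: [[-0.841, -0.288, 0.459], [-0.253, 0.958, 0.137], [-0.479, -0.001, -0.878]]
contact_force: [0.4, -0.6, -0.7]
grip_width: 0.0142
grasp_force: 78.2
```

```bash
python3 - <<'E'
from p import *
s=arm.read_state(); print(s['tool_pos'],s['contact_force'],s['grip_width'])
# cup approach: y axis angle 140 deg
Y=[np.cos(np.radians(140)),np.sin(np.radians(140)),0]
Rc=Rz_y([0,0,-1],Y)
move([.45,-.2,.36],Rc); move([.5437,.0985,.36],Rc)
f=grab('top'); pickle.dump(f,open('top1.pkl','wb'))
E
```

```text
[ 0.47247004 -0.3796624   0.21299824] [ 0.4278619  -0.55689579 -0.67682728] 0.014158402219182267
turn [-0.146  0.485 -0.568] shift mm [ -97.   178.4 -114.7]
turn [-0.146  0.485 -0.568] shift mm [-251.2  437.3  -30.7]
```

Request:
{"api": "play_rows", "payload": {
  "rows": [
    [[0,0,0],[-26,0,-48],0],
    [[0,0.1,0],[-52,20,-90],0],
    [[-0.146,0.485,-0.568],[-251,437,-31],0],
    [[-0.146,0.485,-0.568],[-251,437,-31],0],
    [[-0.146,0.485,-0.568],[-251,437,-31],0]
  ]
}}

```text
time: 5.2
tool_pos: [0.4995, -0.1742, 0.3344]
orientation: [[-0.72, -0.69, 0.068], [-0.69, 0.723, 0.038], [-0.076, -0.02, -0.997]]
contact_force: [2.4, -0.7, -1.0]
grip_width: 0.0145
grasp_force: 78.2
```

```bash
cat >> p.py <<'E'
Rc=Rz_y([0,0,-1],[np.cos(np.radians(140)),np.sin(np.radians(140)),0])
E
python3 - <<'E'
from p import *
s=arm.read_state(); print(s['tool_pos'],s['joint_positions'])
move([.5437,.0985,.3],Rc)
E
```

```text
[ 0.49953126 -0.17421385  0.33443859] [ 0.00691201  0.03090199 -0.15615383 -0.03875397 -1.315254   -0.80639869]
turn [-0.024  0.075 -0.11 ] shift mm [-217.3  167.4   47.7]
```

Request:
{"api": "play_rows", "payload": {
  "rows": [
    [[-0.024,0.075,-0.11],[-217,167,48],0],
    [[-0.024,0.075,-0.11],[-217,167,48],0],
    [[-0.024,0.075,-0.11],[-217,167,48],0],
    [[-0.024,0.075,-0.11],[-217,167,48],0],
    [[-0.024,0.075,-0.11],[-217,167,48],0]
  ]
}}

```text
time: 5.82
tool_pos: [0.5451, 0.0994, 0.2989]
orientation: [[-0.644, -0.765, 0.0], [-0.765, 0.644, 0.003], [-0.002, 0.002, -1.0]]
contact_force: [0.3, 0.0, -0.5]
grip_width: 0.0144
grasp_force: 78.2
```

Request:
{"api": "play_rows", "payload": {
  "rows": [
    [[0,0,0],[0,0,0],0],
    [[0,0,0],[0,0,0],0]
  ]
}}

```text
time: 6.08
tool_pos: [0.5451, 0.0963, 0.2995]
orientation: [[-0.645, -0.764, 0.001], [-0.764, 0.645, 0.003], [-0.002, 0.001, -1.0]]
contact_force: [0.3, -1.2, -0.2]
grip_width: 0.0144
grasp_force: 78.3
```

```bash
python3 - <<'E'
from p import *
f=grab('wrist'); s=arm.read_state(); pickle.dump((f,s),open('w2.pkl','wb')); print(s['tool_pos'],s['orientation'])
p=s['tool_pos'];z=s['orientation'][:,2]
print(proj(f,[p,p+.104*z,[.5437,.0985,.1],[.5718,.2214,.074]]))
g=grab('scene'); t=grab('top'); pickle.dump((g,t),open('gt2.pkl','wb'))
br=lambda im:cv2.convertScaleAbs(im,alpha=1.6)
o=np.zeros((600,800,3),np.uint8)
o[:350,:560]=cv2.resize(br(f['img']),(560,350))
u,v=proj(g,[.544,.0985,.15])[0].astype(int); o[350:600,:400]=cv2.resize(br(g['img'][v-31:v+31,u-50:u+50]),(400,250),interpolation=cv2.INTER_CUBIC); print(u,v)
cv2.imwrite('pics/c2.png',o)
E
```

```text
[0.54520805 0.09599927 0.29960079] [[-6.45875480e-01 -7.63442286e-01  8.60745747e-04]
 [-7.63438119e-01  6.45875070e-01  2.76284640e-03]
 [-2.66520799e-03  1.12732863e-03 -9.99995813e-01]]
[[323.2847099  261.04550789]
 [323.53196729 196.75751061]
 [326.02304426 170.28197991]
 [372.13114735 253.4864479 ]]
335 167
```

View pics/c2.png

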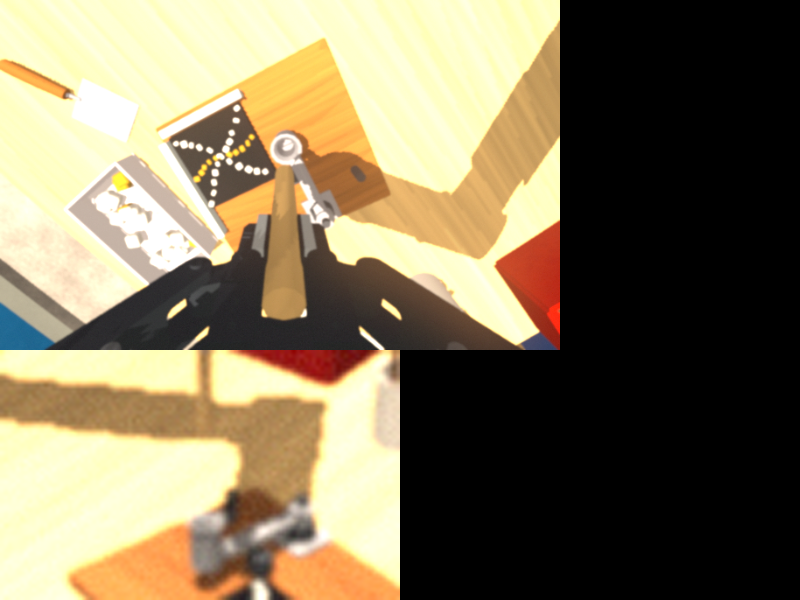

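The wrist view shows the rod hanging down, foot at about (326,191), and the cup mouth close by at about (326,168). I'll measure both precisely from depth.

```bash
cat > m.py <<'E'
from p import *
def meas(f,s):
    p=s['tool_pos'];R0=s['orientation']
    vv,uu=np.mgrid[130:262,270:390]; px=np.c_[uu.ravel(),vv.ravel()]; Q=depth(f,px); ok=f['range_z'][px[:,1],px[:,0]]>0
    px,Q=px[ok],Q[ok]
    L=(Q-p)@R0  # tool frame
    # rod visible surface: tool -x side
    k=(np.abs(L[:,0])<.025)&(np.abs(L[:,1])<.02)&(L[:,2]>.012)&(L[:,2]<.115)
    for lo in (.02,.04,.06,.08,.09):
        j=k&(L[:,2]>lo)&(L[:,2]<lo+.012)
        if j.sum()>5: print('rod z%.3f'%L[j,2].mean(),'y mid %.4f'%((np.percentile(L[j,1],3)+np.percentile(L[j,1],97))/2),'x front %.4f'%np.percentile(L[j,0],8),j.sum())
    print('foot z max',np.percentile(L[k,2],99))
    k=(np.abs(Q[:,2]-.098)<.006)&(np.hypot(Q[:,0]-.544,Q[:,1]-.0985)<.025)
    q=Q[k]; c,r=cv2.minEnclosingCircle((q[:,:2]*1000).astype(np.float32)); print('cup',c,r,k.sum(),q[:,2].max())
    A=np.c_[2*q[:,:2],np.ones(len(q))]; x=np.linalg.lstsq(A,(q[:,:2]**2).sum(1),rcond=None)[0]; print('fit',x[:2],np.sqrt(x[2]+x[:2]@x[:2]))
E
python3 - <<'E'
from m import *
f,s=pickle.load(open('w2.pkl','rb')); meas(f,s); print(f['fx'],-f['R'].T@f['t'])
cv2.imwrite('pics/c3.png',cv2.resize(f['img'][130:270,260:400],(800,600)[::-1] if 0 else (600,600),interpolation=cv2.INTER_CUBIC))
E
```

```text
rod z0.026 y mid 0.0008 x front 0.0038 223
rod z0.046 y mid 0.0009 x front 0.0042 160
rod z0.066 y mid 0.0009 x front 0.0033 128
rod z0.086 y mid 0.0008 x front 0.0042 98
rod z0.095 y mid 0.0014 x front 0.0041 68
foot z max 0.09782073767533848
cup (543.7063598632812, 99.80030822753906) 19.44990348815918 627 0.10101500863406955
fit [0.54329525 0.09942422] 0.015841488781938837
327.31598940861693 [0.49522344 0.03713309 0.44079984]
```

View pics/c3.png

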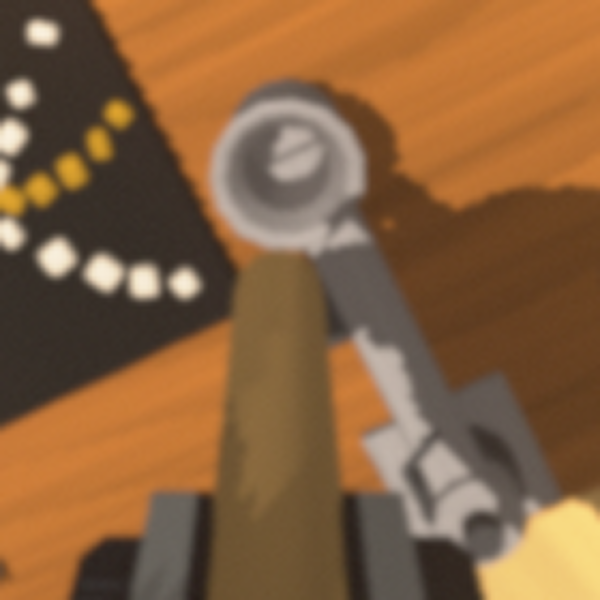

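The crop shows the cup mouth centred at about pixel (327,170) and the rod foot edge at about (325,188), and the rod looks straight. I need the rod's offset in tool x.

```bash
python3 - <<'E'
from m import *
f,s=pickle.load(open('w2.pkl','rb')); p=s['tool_pos'];R0=s['orientation']
vv,uu=np.mgrid[180:262,300:350]; px=np.c_[uu.ravel(),vv.ravel()]; L=(depth(f,px)-p)@R0
for lo in (.02,.035,.05,.065,.08,.09):
    j=(np.abs(L[:,1]-.0009)<.0025)&(abs(L[:,0])<.03)&(abs(L[:,2]-lo)<.006); print(lo,np.median(L[j,0]),L[j,2].max(),j.sum())
for dx in (-.004,0,.004): print(dx,proj(f,[p+R0@[.008+dx,.0009,z] for z in (.098,.104)]).round(1).tolist())
foot=p+R0@[0,.0009,.104]; print(foot)
E
```

```text
0.02 0.008313667616048693 0.02557852296049512 81
0.035 0.008345418746455452 0.04092382261924319 67
0.05 0.0082524569906198 0.05583299523010085 52
0.065 0.008289025483022246 0.07094055726938109 40
0.08 0.00825384847066328 0.08558443065263473 36
0.09 0.008203073164525558 0.09582982709419388 32
-0.004 [[324.7, 194.1], [324.7, 191.9]]
0 [[324.7, 189.1], [324.7, 186.9]]
0.004 [[324.7, 184.0], [324.7, 182.0]]
[0.54461047 0.09686789 0.19560224]
```

Request:
{"api": "play_rows", "payload": {
  "rows": [
    [[0,0,0],[-1.3,2.5,20],0],
    [[0,0,0],[-1.3,2.5,50],0],
    [[0,0,0],[-1.3,2.5,75],0],
    [[0,0,0],[-1.3,2.5,85],0],
    [[0,0,0],[-1.3,2.5,85],0]
  ]
}}

```text
time: 6.85
tool_pos: [0.5443, 0.0992, 0.2142]
orientation: [[-0.646, -0.763, 0.0], [-0.763, 0.646, 0.002], [-0.002, 0.001, -1.0]]
contact_force: [-0.9, -0.7, -0.8]
grip_width: 0.0143
grasp_force: 78.2
```

```bash
python3 - <<'E'
from m import *
f=grab('wrist'); s=arm.read_state(); pickle.dump((f,s),open('w3.pkl','wb')); print(s['tool_pos'],s['contact_force'])
meas(f,s); print('foot',s['tool_pos']+s['orientation']@[0,.0009,.101])
E
```

```text
[0.54478853 0.09945935 0.21498577] [-0.34632967  0.46931799 -0.4733261 ]
rod z0.026 y mid 0.0007 x front 0.0043 223
rod z0.046 y mid 0.0008 x front 0.0043 166
rod z0.066 y mid 0.0009 x front 0.0045 132
rod z0.086 y mid 0.0008 x front 0.0053 99
rod z0.095 y mid 0.0013 x front 0.0052 76
foot z max 0.11475216732958168
cup (543.5396118164062, 99.68681335449219) 19.314926147460938 796 0.10055374485375806
fit [0.54327763 0.09924284] 0.01594510158174939
foot [0.54423621 0.10032967 0.11398702]
```

Request:
{"api": "play_rows", "payload": {
  "rows": [
    [[0,0,0],[1.3,0,10],0],
    [[0,0,0],[1.3,0,25],0],
    [[0,0,0],[1.3,0,40],0],
    [[0,0,0],[1.3,0,52],0],
    [[0,0,0],[1.3,0,60],0]
  ]
}}

```text
time: 7.52
tool_pos: [0.5453, 0.099, 0.1562]
orientation: [[-0.644, -0.765, 0.004], [-0.765, 0.644, 0.002], [-0.004, -0.002, -1.0]]
contact_force: [-9.7, 0.0, 48.0]
grip_width: 0.0138
grasp_force: 85.1
```

Request:
{"api": "play_rows", "payload": {
  "rows": [
    [[0,0,0],[0,0,1],0],
    [[0,0,0],[0,0,2],0]
  ]
}}

```text
time: 7.78
tool_pos: [0.5452, 0.0991, 0.1561]
orientation: [[-0.644, -0.765, 0.005], [-0.765, 0.644, 0.003], [-0.005, -0.002, -1.0]]
contact_force: [-8.7, 0.8, 33.3]
grip_width: 0.0142
grasp_force: 83.0
```

Request:
{"api": "play_rows", "payload": {
  "rows": [
    [[0,0,0],[0,0,-2],0],
    [[0,0,0],[0,0,-2],0],
    [[0,0,0],[0,0,-2],0]
  ],
  "newtons": 100
}}

```text
time: 8.15
tool_pos: [0.5444, 0.099, 0.1567]
orientation: [[-0.644, -0.765, 0.003], [-0.765, 0.644, 0.003], [-0.004, -0.001, -1.0]]
contact_force: [-6.4, -0.5, 19.2]
grip_width: 0.014
grasp_force: 98.1
```

```bash
python3 - <<'E'
from m import *
s=arm.read_state(); print(s['tool_pos'],s['orientation'],s['contact_force'],s['moment'])
f=grab('wrist');g=grab('scene'); 
u,v=proj(g,[.544,.0985,.12])[0].astype(int)
br=lambda im:cv2.convertScaleAbs(im,alpha=1.6)
o=np.zeros((400,800,3),np.uint8)
o[:,:400]=cv2.resize(f['img'][110:250,260:400],(400,400),interpolation=cv2.INTER_CUBIC)
o[:,400:]=cv2.resize(br(g['img'][v-40:v+40,u-40:u+40]),(400,400),interpolation=cv2.INTER_CUBIC)
cv2.imwrite('pics/c4.png',o)
vv,uu=np.mgrid[150:262,300:350]; px=np.c_[uu.ravel(),vv.ravel()]; L=(depth(f,px)-s['tool_pos'])@s['orientation']
for lo in (.02,.03,.04,.05):
    j=(np.abs(L[:,1])<.0035)&(abs(L[:,0])<.03)&(abs(L[:,2]-lo)<.004); print(lo,np.median(L[j,0]),j.sum())
meas(f,s)
E
```

```text
[0.54441567 0.09901735 0.15668399] [[-6.44368860e-01 -7.64708299e-01  3.16060570e-03]
 [-7.64703282e-01  6.44376340e-01  2.83259553e-03]
 [-4.20272884e-03 -5.91689202e-04 -9.99990993e-01]] [-6.44158815 -0.50092109 19.15061491] [-0.07429855  2.86626239  0.08242147]
0.02 0.008704224509054516 79
0.03 0.008775717544181612 66
0.04 0.008915758895403372 53
0.05 0.009019988939179581 45
rod z0.026 y mid 0.0009 x front 0.0043 228
rod z0.046 y mid 0.0011 x front 0.0049 164
rod z0.064 y mid 0.0008 x front -0.0069 493
rod z0.086 y mid 0.0007 x front -0.0041 203
rod z0.096 y mid 0.0011 x front -0.0045 172
foot z max 0.10832509509039188
cup (543.7599487304688, 99.29460144042969) 19.429235458374023 1359 0.10381339216472275
fit [0.54370624 0.09927052] 0.015484503095776628
```

View pics/c4.png

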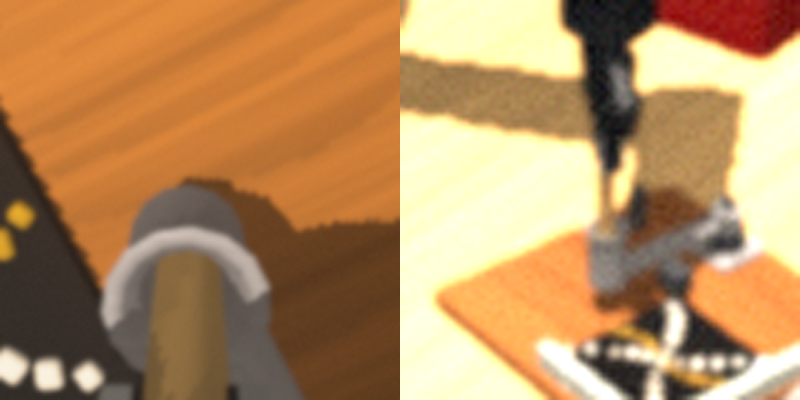

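The rod stands inside the cup, with the mouth ring around it at crop (190,250), and the gate is closed. Next I'll fix the jig's yaw and pivot and work out the arc.

```bash
python3 - <<'E'
from m import *
f=pickle.load(open('top0.pkl','rb'))
c=[(228+x/3.6,135+y/3.6) for x,y in((107,20),(25,317),(303,390),(381,92))]
P=plane(f,c,.018)[:,:2]; e=[P[1]-P[0],P[2]-P[1],P[3]-P[2],P[0]-P[3]]
print([np.linalg.norm(v) for v in e]); y1=[np.arctan2(-v[1],-v[0]) for v in e[:1]]+[np.arctan2(e[1][0],-e[1][1]),np.arctan2(e[2][1],e[2][0]),np.arctan2(-e[3][0],e[3][1])]; print(y1)
yw=np.mean(y1); Rj=np.array([[np.cos(yw),-np.sin(yw)],[np.sin(yw),np.cos(yw)]])
cen=P.mean(0); print('yaw',yw,'pivot from board',cen+Rj@[-.03,.1],'cup from board',cen+Rj@[-.03,-.03])
cup=np.array([.5437,.0993]); piv=cup+Rj@[0,.13]; print('pivot from cup',piv)
s=arm.read_state(); R0=s['orientation']; 
for q in (.09,.18,.27,.36,.45,.54,.63,.72,.81,.9,.92,.94):
    t=-np.pi/2+yw-q; d=piv+.13*np.array([np.cos(t),np.sin(t)])-cup
    print(q,np.round(1000*R0.T@np.r_[d,0],1))
E
```

```text
[np.float64(0.27693157150070463), np.float64(0.2559324274955328), np.float64(0.2755773968154975), np.float64(0.2562429749090027)]
[np.float64(-0.22854015843705353), np.float64(-0.2281095637854741), np.float64(-0.22965618184528724), np.float64(-0.23339550348556273)]
yaw -0.2299253518883444 pivot from board [0.57419678 0.22480496] cup from board [0.54456915 0.09822611]
pivot from cup [0.57332763 0.22587884]
0.09 [ 4.8 10.7 -0. ]
0.18 [ 8.7 21.7 -0.1]
0.27 [11.5 33.  -0.1]
0.36 [13.3 44.6 -0.1]
0.45 [14.1 56.3 -0.1]
0.54 [13.8 68.  -0.1]
0.63 [12.5 79.6 -0.1]
0.72 [10.1 91.  -0.1]
0.81 [ 6.700e+00  1.022e+02 -1.000e-01]
0.9 [ 2.300e+00  1.131e+02 -1.000e-01]
0.92 [ 1.200e+00  1.154e+02 -1.000e-01]
0.94 [ 0.000e+00  1.178e+02 -1.000e-01]
```

Request:
{"api": "play_rows", "payload": {
  "rows": [
    [[0,0,0.04],[4.8,10.7,-0.5],0],
    [[0,0,0.08],[8.7,21.7,-0.5],0],
    [[0,0,0.12],[11.5,33,-0.5],0],
    [[0,0,0.16],[13.3,44.6,-0.5],0],
    [[0,0,0.2],[14.1,56.3,-0.5],0]
  ]
}}

```text
time: 8.88
tool_pos: [0.494, 0.1241, 0.1574]
orientation: [[-0.784, -0.621, 0.006], [-0.621, 0.784, 0.002], [-0.006, -0.003, -1.0]]
contact_force: [3.9, -7.1, 14.4]
grip_width: 0.0139
grasp_force: 98.4
```

```bash
cat > n.py <<'E'
from m import *
yw=-.23; cup=np.array([.5437,.0993]); piv=np.array([.5733,.2259])
def look():
    f=grab('wrist'); s=arm.read_state(); print(s['tool_pos'],s['contact_force'],s['grip_width'])
    vv,uu=np.mgrid[100:262,230:420]; px=np.c_[uu.ravel(),vv.ravel()]; Q=depth(f,px); L=(Q-s['tool_pos'])@s['orientation']
    for lo in (.025,.045):
        j=(np.abs(L[:,1])<.02)&(abs(L[:,0])<.03)&(abs(L[:,2]-lo)<.004); print('rod',lo,'x',np.percentile(L[j,0],95),'y',np.percentile(L[j,1],[3,97]))
    r=np.hypot(Q[:,0]-piv[0],Q[:,1]-piv[1]); k=(np.abs(Q[:,2]-.099)<.004)&(abs(r-.13)<.02)&(np.hypot(*(Q[:,:2]-s['tool_pos'][:2]).T)<.03)
    q=Q[k]; A=np.c_[2*q[:,:2],np.ones(len(q))]; x=np.linalg.lstsq(A,(q[:,:2]**2).sum(1),rcond=None)[0]
    d=x[:2]-piv; print('cup',x[:2],np.sqrt(x[2]+x[:2]@x[:2]),'q',-np.pi/2+yw-np.arctan2(d[1],d[0]),'r',np.hypot(*d),k.sum(),'tcp-cup tool',1000*s['orientation'].T@np.r_[s['tool_pos'][:2]-x[:2],0])
    return f,s
def qrow(s,q0,qs):
    for q in qs:
        t=-np.pi/2+yw-np.array([q0,q]); d=.13*np.array([np.cos(t),np.sin(t)]); print(q,np.round(1000*s['orientation'].T@np.r_[d[:,1]-d[:,0],0],1))
E
python3 -c "
from n import *
f,s=look(); qrow(s,.45,(.54,.63,.72,.81,.87,.9,.93))"
```

```text
[0.49315457 0.12458168 0.15743499] [ 1.34724306 -6.01326232 14.19724046] 0.013823109934529234
rod 0.025 x 0.008547800962570575 y [-0.00811837  0.00621769]
rod 0.045 x 0.008661810428759423 y [-0.00803454  0.00601942]
cup [0.49579937 0.12175648] 0.016113053322361556 q 0.40976033077332596 r 0.12981610089059603 1121 tcp-cup tool [ 0.32740147  3.85609174 -0.00986946]
0.54 [ 2.1 11.5 -0. ]
0.63 [ 3.1 23.2 -0.1]
0.72 [ 3.1 34.9 -0.1]
0.81 [ 2.  46.5 -0.1]
0.87 [ 0.7 54.2 -0.1]
0.9 [-0.1 58.  -0.1]
0.93 [-1.  61.8 -0.1]
```

Request:
{"api": "play_rows", "payload": {
  "rows": [
    [[0,0,0.05],[2.1,11.5,0],0],
    [[0,0,0.1],[3.1,23.2,0],0],
    [[0,0,0.15],[3.1,34.9,0],0],
    [[0,0,0.2],[2,46.5,0],0],
    [[0,0,0.24],[0.7,54.2,0],0]
  ]
}}

```text
time: 9.55
tool_pos: [0.4595, 0.1661, 0.1575]
orientation: [[-0.909, -0.417, 0.006], [-0.417, 0.909, 0.001], [-0.006, -0.001, -1.0]]
contact_force: [1.5, -8.2, 15.0]
grip_width: 0.0136
grasp_force: 98.8
```

```bash
python3 -c "
from n import *
f,s=look(); qrow(s,.87,(.9,.93,.95,.97))"
```

```text
[0.45932267 0.16659278 0.15748023] [ 1.89747934 -8.23868396 16.63657678] 0.01406183010067065
rod 0.025 x 0.00902146578533416 y [-0.00763554  0.0067763 ]
rod 0.045 x 0.009103896803965303 y [-0.00760832  0.00657576]
cup [0.4599963  0.16275689] 0.016009297119513998 q 0.8323727667740299 r 0.12971037034191255 1142 tcp-cup tool [-9.79673840e-01  3.76936216e+00  2.26421936e-03]
0.9 [ 0.1  3.9 -0. ]
0.93 [ 0.1  7.8 -0. ]
0.95 [ 0.  10.4 -0. ]
0.97 [-0.1 13.  -0. ]
```

Request:
{"api": "play_rows", "payload": {
  "rows": [
    [[0,0,0],[0.5,4,0],0],
    [[0,0,0],[0.5,7,0],0],
    [[0,0,0],[0.5,9,0],0],
    [[0,0,0],[0.5,10.5,0],0],
    [[0,0,0],[0.5,10.5,0],0]
  ]
}}

```text
time: 10.22
tool_pos: [0.4552, 0.1748, 0.1575]
orientation: [[-0.908, -0.418, 0.006], [-0.418, 0.908, 0.001], [-0.006, -0.002, -1.0]]
contact_force: [5.1, -11.2, 16.9]
grip_width: 0.0139
grasp_force: 99.3
```

```bash
python3 -c "
from n import *
f,s=look(); print(s['qvel'].round(4),s['orientation'][:,2])"
```

```text
[0.45522698 0.17482204 0.15755265] [  5.12466857 -10.17576745  16.64093445] 0.014008388104514317
rod 0.025 x 0.008866102630727443 y [-0.007441    0.00693046]
rod 0.045 x 0.00891151459574098 y [-0.00759884  0.0070922 ]
cup [0.45575569 0.17097798] 0.015999160639065053 q 0.9036941641578622 r 0.1297424147668907 1136 tcp-cup tool [-1.12725111e+00  3.71289806e+00 -5.28188369e-04]
[ 0.0012 -0.0009 -0.0002  0.0006 -0.0005 -0.0013] [ 5.93773537e-03  6.79261135e-04 -9.99982141e-01]
```

Request:
{"api": "play_rows", "payload": {
  "rows": [
    [[0,0,0],[0,1.2,0],0],
    [[0,0,0],[0,1.2,0],0],
    [[0,0,0],[0,1.2,0],0],
    [[0,0,0],[0,1.2,0],0],
    [[0,0,0],[0,1.2,0],0]
  ]
}}

```text
time: 10.9
tool_pos: [0.4549, 0.1754, 0.1576]
orientation: [[-0.908, -0.418, 0.006], [-0.418, 0.908, -0.0], [-0.005, -0.003, -1.0]]
contact_force: [6.2, -13.0, 16.5]
grip_width: 0.014
grasp_force: 99.9
```

```bash
python3 -c "
from n import *
f,s=look(); print(s['time'],s['qvel'].round(4))
t=grab('top'); t0=pickle.load(open('top0.pkl','rb')); d=cv2.absdiff(t['img'],t0['img']).max(2)>40
br=cv2.convertScaleAbs(t['img'],alpha=1.8); cv2.imwrite('pics/end.png',cv2.resize(br[80:310,220:520],(750,575)))"
```

```text
[0.45490971 0.17531771 0.15758502] [  7.36906153 -13.76603736  15.83224693] 0.014360680334666058
rod 0.025 x 0.008862405932184738 y [-0.00749769  0.00699166]
rod 0.045 x 0.008810626667920938 y [-0.00767135  0.00647426]
cup [0.45568034 0.17105339] 0.016031423906585934 q 0.9044663551890935 r 0.12977879542802684 1131 tcp-cup tool [-1.08332179  4.19579385 -0.00602795]
10.95 [-0.001  -0.     -0.001  -0.0002 -0.002  -0.0003]
```

View pics/end.png

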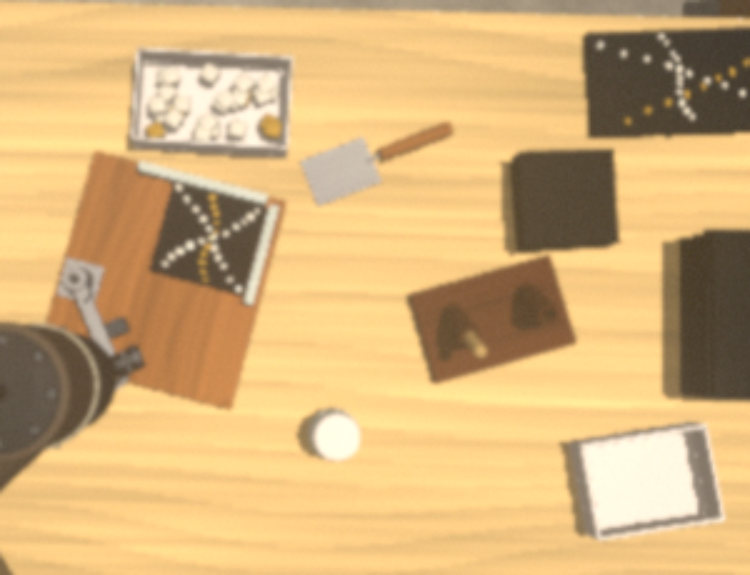

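The final view shows the gate swung open with its arm at crop (95,325). The dowel is still in the rest at (478,345), and the other things on the table are where they were. The gate reads 0.904 and is at rest against its stop, so I'm handing in.

```bash
python3 -c "
from rig import arm
print(arm.hand_in())"
```

```text
the job is handed in; nothing more can be done
None
```

The handle stands fully down in the cup, and the gate is held at its stop by the handle (about 0.90 rad measured, 15 N sideways push). The job was handed in at about 11 s; no verdict was returned.

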